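Load a brass blank into a spring-fed feeder

ROBOT

A 6-joint arm with a two-finger parallel gripper is mounted at the origin on a cart in front of the work surface, level with it; the furniture and walls round the work are solid. World frame = base frame: x ahead of the robot, y to its left, z up, the work surface at z = 0. Lengths are in m, angles in rad, forces in N, time in s.
With the tool pointing down it reaches from about 0.25 to 0.725 m from the base axis. Payload 4 kg.
Tool frame: the origin (TCP) lies on the centre line of the jaws, within the pads' length; the fingertips stand 25 mm ahead of it and the grasp point (between the pads) lies 6 mm ahead of it; z points along the fingers, x is the direction in which the jaws open and shut, and the axes are right-handed (so a half turn about z gives the same grasp; the last joint's range is limited). The gripper opens to 85 mm and grips with 20 to 120 N. Pads are 22 mm wide; open, the fingers measure 114 mm over their backs; the gripper's body (76 mm by 85 mm) begins 54 mm behind the grasp point. The pads swing forward as they close: fully open they stand 13 mm farther back than shut.
Start: joints at [-1.276, 0.241, 0.005, 1.335, 0, 1.571], TCP at [0.145, -0.478, 0.256] pointing down, gripper open.
Joint ranges: [-2.72, 2.72], [-1.05, 1.87], [-1.09, 1.28], [-1.99, 2.15], [-1.42, 1.44], [-3.14, 3.14]. Speed limits (rad/s): [2.79, 2.79, 3.14, 3.14, 3.14, 3.14].

INTERFACE

Orientations are given as a unit quaternion [x, y, z, w].
In Python, from workcell import bot, imaging, order gives the robot as it stands.
- The arm moves only by the tool carry_out, never from a script. Its argument "moves" is a list of rows, each a list of 5 numbers: the shift along the tool's x, y, z scaled (see below), then the turn about the tool's z scaled (see below), then the opening, from -1 (shut) to 1 (fully open). In form: [[tx, ty, tz, roll, hand], ...]. A call has 1 to 20 rows; each row is the pose to reach, as a shift and turn from the pose commanded when the call began, along the tool's axes at that moment; what a row does not reach only later rows make up. The controller multiplies each number of a shift by 0.1 m and each number of a turn by 90 degrees. A row lasts 1/10 s, in which the tool goes at most 50 mm and 8.59 degrees, less where a joint would pass 70% of its speed; a pose out of reach is approached as far as the arm can. A call with a number of a shift or a turn outside -1 to 1 is refused whole. A call with a gripper value outside its range is refused whole. The fingers move at their own pace and stop on an object; the grip force is fixed at half the most. Time passes only in rows, so rows that repeat a pose let the fingers close. It gives the time, the measured TCP pose, the force and the opening at its end, in the units of the state.
- bot.get_obs(): the state, without advancing time (a new reading comes with each control period).
- imaging.camera(name): name is "scene" or "top"; returns the picture (480x640x3 uint8, red, green, blue); there is no depth.
- imaging.camera_model(name): a dict with "fovy" (degrees; the focal length in pixels is half the picture's height over the tangent of half this angle, whatever the lens; pixels are square), "cx", "cy" (the principal point, pixels), "eye" and "rotation" of the camera in the world. Camera axes: x right, y up, looking along -z (the intrinsics and any distortion apply to the point x, -y, -z); pixel columns grow to the right and rows downward; lengths in m; the calibration is good to about 2 mm. A picture is of the moment at which its call begins. camera_model takes no time and is no camera call.
- order.job_done(): hands the job in, once; it reports no verdict.
The state is a dict: "clock": time; "joint_pos": joint angles; "joint_vel": joint speeds; "tau": joint torques, N m; "eef_pos": TCP position; "tool_rot": TCP orientation; "ft_force": force on the tool from outside, world axes, zero at the start; "ft_torque": the same for the moment, N m; "grip_width": finger opening in m.
Only numpy, scipy, OpenCV 4.12 (cv2) and the standard library are available. Lean on these libraries where they do the work, as an engineer would, in place of code of your own. Each camera call takes 0.05 s, during which the arm holds its last target.

TASK

Load one more brass blank into the spring feeder: take the loose blank that fits, the one of the same diameter as the blank already in the feeder, set it flat in the mouth and press it down against the spring follower until both catches snap shut over it. Leave the other two loose blanks where they lie.

Things in the scene. Friction and masses are not known exactly. Their poses are not given: they have to be found in the camera images.
- feeder_mouth (a point): Centre of the feeder's round mouth, in its rim plane, 82 mm above the table; z up along the tube. The feeder is an upright steel tube on a fixed 100 x 100 mm aluminium foot. Bore 54 mm, flaring over the top 10 mm to 70 mm inside (78 mm outside). A 50 mm blank set in the mouth rests on the two catch ramps with its underside about 10 mm below the rim and its top 10 mm above it.
- follower (a joint): Sprung plate in the tube that carries the stack: 0 m fully up, grows as it is pushed down, to 0.047 at its stop. About 0.019 with one blank held under the catches (the start), 0.039 with two. The spring, 150 N/m, pushes up with about 7 to 11 N and, when released, lifts the stack against the undersides of the catches.
- catch0 (a joint): Dark spring catch in the tube wall at the mouth's +y side (0 m shut, up to 0.010 pushed outward), 12 mm wide; 40 mm between the two noses. Oiled 45 degree ramp on top, flat underside 19 mm below the rim. A blank pressed near its centre with 10 to 20 N slides past and, once its top is over 19 mm below the rim, the catch snaps over it; pressing its top to 24 mm below the rim is safe.
- catch1 (a joint): The same catch at the mouth's -y side: 0 m is shut (nose over the blank), grows to 0.010 as it is pushed outward.
- blank_fit_center (a point): Centre, half-way up, of the loose brass blank that fits: a plain round disc of 50 mm diameter, 20 mm thick, 0.22 kg, lying flat on the table; z is its axis.
- blank_small_center (a point): Centre of the loose brass blank that is too small: disc of 38 mm diameter, 20 mm thick, lying flat on the table.
- blank_large_center (a point): Centre of the loose brass blank that is too large: disc of 64 mm diameter, 20 mm thick, lying flat on the table.
- blank_stacked_center (a point): Centre of the brass blank already in the feeder, disc of 50 mm diameter, 20 mm thick, held under the catches on the follower, its top 19 mm below the rim.
Things that resemble listed ones, but are neither listed nor needed, are in the scene too. Leave any purple look-alike of the part that bears blank_fit_center alone.

How it is judged:
At the end, for the whole second after the job is handed in: The 50 mm blank lies flat (within about 7 degrees) in the tube on top of the blank that was there, its centre at least 26 mm below the rim and within 6 mm of the tube's axis, at rest; both catches are shut over it (within 3 mm) and the follower is down by more than 34 mm (horizontal distance between each of blank_fit_center, blank_stacked_center and feeder_mouth below 0.006 m and z of blank_fit_center in the frame of feeder_mouth below -0.026 m and angle between the z axis of blank_fit_center and the z axis of feeder_mouth, either way round below 0.12 rad and value of joint follower above 0.034 m and value of joint each of catch0, catch1 below 0.003 m and linear speed of blank_fit below 0.02 m/s); the robot touches nothing.
It fails at once if one of the other two loose blanks is moved by more than 20 mm (distance of any of blank_small_center, blank_large_center from where it was at the start of the episode above 0.02 m).
It also fails if it takes over 35 s, if anything falls off the work surface, if the arm or the gripper's body presses on something with over 40 N, if the wrist force passes 120 N, or if a joint passes its speed limit or range.

## Working session

There is one attempt and no reset: what is moved stays moved. The work goes in short steps, Python scripts to look and compute and a tool call to move; the robot and the scene stay as the last step left them, time stands still between calls to the robot, and variables do not carry over. Pictures are saved under pics/ and viewed, and the job is handed in when it is done.

Besides the shell and the picture viewer there is one more tool, called after "Request:" by a JSON object that holds its "method" and its "body". carry_out: Moves the arm, as the interface text tells. Its arguments: {"type":"object","properties":{"moves":{"type":"array","items":{"type":"array","items":{"type":"number","minimum":-1,"maximum":1}}}},"required":["moves"]}

```bash
mkdir -p pics; python3 - <<'E'
from workcell import bot, imaging, order
import cv2
o=bot.get_obs()
for k,v in o.items(): print(k,v)
for n in("scene","top"):
    im=imaging.camera(n); cv2.imwrite(f"pics/{n}0.png",im[:,:,::-1]); print(n,imaging.camera_model(n))
E
```

```text
clock 0.0
joint_pos [-1.27604154e+00  2.41411128e-01  3.74955519e-03  1.33518933e+00
 -1.19737304e-05  1.57077617e+00]
joint_vel [ 0.00153166  0.00039097  0.00056073  0.00214973  0.00095294 -0.00141195]
tau [-1.08103621e-03 -3.72316718e+01  2.52408439e+01  1.68222823e-02
 -8.59889747e-05 -6.04320391e-06]
eef_pos [ 0.14508547 -0.47789767  0.25542348]
tool_rot [ 8.03281756e-01 -5.95598326e-01 -8.28756181e-04 -6.07059287e-04]
ft_force [-0.37806716  0.23590794  0.65286388]
ft_torque [-0.01611559  0.00243373  0.01762495]
grip_width 0.08509806094585304
scene {'fovy': 42.97892543098548, 'cx': 311.11491532569124, 'cy': 227.94468677098507, 'eye': array([0.1616484 , 0.78858112, 0.48772619]), 'rotation': array([-0.10718839,  0.51771072,  0.8272404 , -0.19015675])}
top {'fovy': 47.82807573631241, 'cx': 313.4849240480647, 'cy': 233.46299616994455, 'eye': array([0.47641262, 0.0384749 , 1.00840101]), 'rotation': array([ 0.00509433, -0.02205573, -0.69986593,  0.71391545])}
```

View pics/scene0.png

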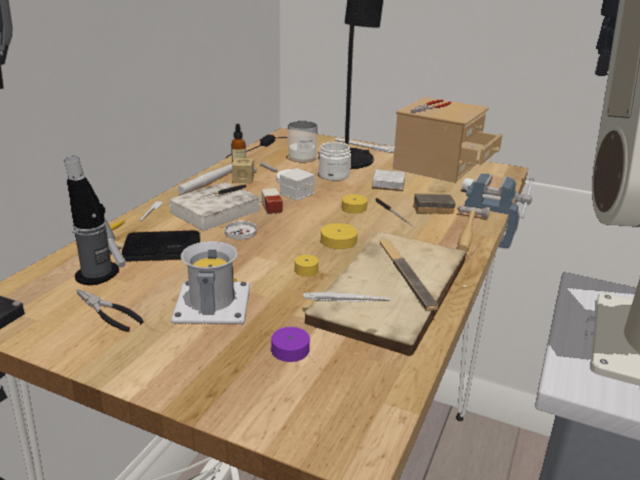

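View pics/top0.png

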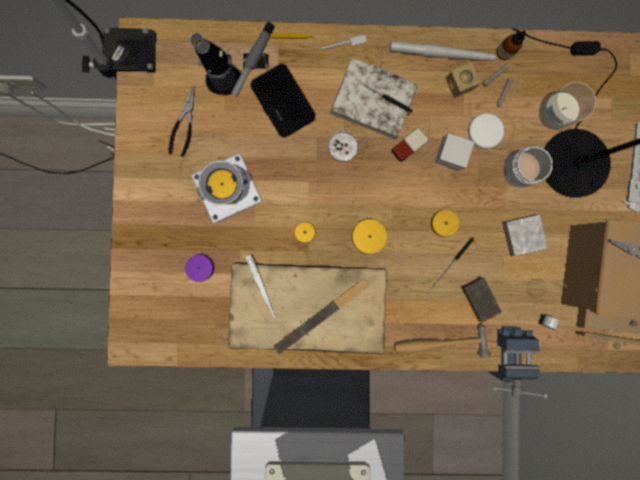

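The scene view shows the feeder at about (210,278). The top view shows it at (222,183), with three brass discs: small (305,232), large (370,237) and medium (446,223). The purple decoy is at (199,268). Next I'll measure these.

```bash
cat > h.py <<'E'
import numpy as np,cv2
from scipy.spatial.transform import Rotation as R
from workcell import bot, imaging, order
def ray(n,u,v):
    m=imaging.camera_model(n); f=240/np.tan(np.radians(m['fovy']/2))
    d=np.array([(u-m['cx'])/f,-(v-m['cy'])/f,-1]); return np.array(m['eye']),R.from_quat(m['rotation']).apply(d)
def onz(n,u,v,z):
    e,d=ray(n,u,v); return e+d*(z-e[2])/d[2]
def proj(n,p):
    m=imaging.camera_model(n); f=240/np.tan(np.radians(m['fovy']/2))
    c=R.from_quat(m['rotation']).inv().apply(np.array(p)-m['eye']); return m['cx']+f*c[0]/-c[2], m['cy']-f*c[1]/-c[2]
E
python3 - <<'E'
from h import *
for n in("top","scene"):
    im=cv2.imread(f"pics/{n}0.png"); hsv=cv2.cvtColor(im,cv2.COLOR_BGR2HSV)
    m=cv2.inRange(hsv,(20,190,90),(32,255,255))
    cs,_=cv2.findContours(m,cv2.RETR_EXTERNAL,cv2.CHAIN_APPROX_NONE)
    for c in cs:
        if cv2.contourArea(c)<100: continue
        (u,v),ax,a=cv2.fitEllipse(c)
        b=cv2.boundingRect(c)
        P=np.array([onz(n,p[0][0],p[0][1],0.02) for p in c])
        (x,y),rr=cv2.minEnclosingCircle(P[:,:2].astype(np.float32))
        print(n,(round(u),round(v)),np.round(ax,1),b,np.round(onz(n,u,v,.02),4),"encl",round(x,4),round(y,4),round(2*rr,4))
t=cv2.imread("pics/top0.png"); cv2.imwrite("pics/t_crop.png",cv2.resize(t[130:240,170:280],None,fx=5,fy=5,interpolation=cv2.INTER_CUBIC))
t=cv2.imread("pics/scene0.png"); cv2.imwrite("pics/s_crop.png",cv2.resize(t[230:330,160:270],None,fx=5,fy=5,interpolation=cv2.INTER_CUBIC))
E
```

```text
top (304, 232) [17.8 18.6] (295, 223, 20, 19) [0.517  0.0317 0.02  ] encl 0.5164 0.0312 0.0363
top (369, 236) [32.2 32.7] (352, 219, 34, 34) [ 0.5121 -0.0864  0.02  ] encl 0.5129 -0.0863 0.0626
top (445, 223) [24.6 25.7] (432, 210, 27, 26) [ 0.5392 -0.226   0.02  ] encl 0.539 -0.2261 0.0494
top (222, 184) [24.2 26.1] (208, 171, 28, 27) [0.6019 0.1847 0.02  ] encl 0.6021 0.1847 0.0499
top (287, 36) [ 3.3 48.4] (271, 34, 41, 4) [0.8804 0.0714 0.02  ] encl 0.8804 0.0639 0.0743
```

View pics/t_crop.png

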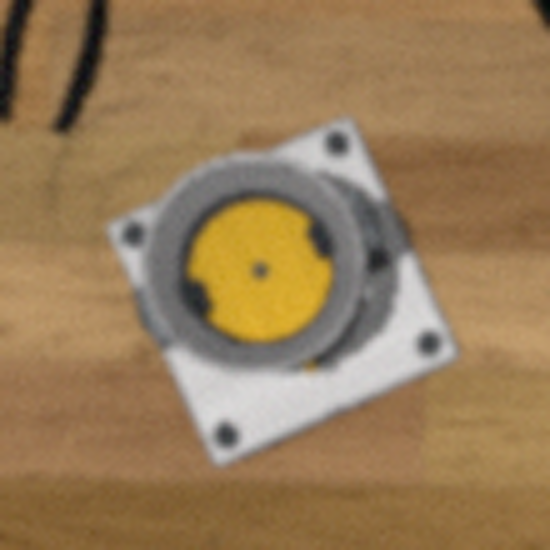

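View pics/s_crop.png

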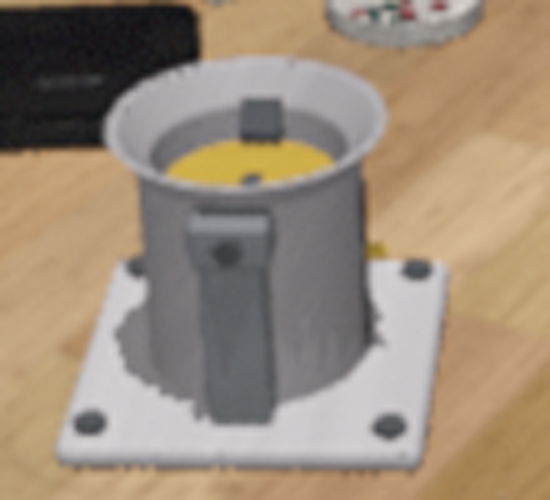

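```bash
python3 - <<'E'
from h import *
f=lambda x,o:(x+.5)/5-.5+o
print("rim top",onz("top",f(256,170),f(262,130),.082))
print("stacked hole top",onz("top",f(260,170),f(270,130),.063))
for z in(0,.01): print("foot",onz("top",f(282,170),f(290,130),z))
# rim from scene: backproject rim ellipse extremes, fit circle
pts=[(105,125),(386,118),(245,57),(235,190),(150,75),(345,75),(130,165),(365,160)]
P=np.array([onz("scene",f(a,160),f(b,230),.082) for a,b in pts])
print("scene rim",cv2.minEnclosingCircle(P[:,:2].astype(np.float32)),np.round(P[:,:2],3).tolist())
print("scene hole",onz("scene",f(252,160),f(180,230),.063))
im=cv2.imread("pics/scene0.png"); hsv=cv2.cvtColor(im,cv2.COLOR_BGR2HSV)
print(hsv[202,350],hsv[234,330],hsv[230,400])
m=cv2.inRange(hsv,(20,160,60),(35,255,255)); m[:170]=0
cs,_=cv2.findContours(m,cv2.RETR_EXTERNAL,cv2.CHAIN_APPROX_NONE)
for c in cs:
    if cv2.contourArea(c)<60: continue
    print("scene blob",cv2.boundingRect(c),cv2.contourArea(c))
for p in[(0.539,-.226,.02),(0.539,-.226,0.01),(.602,.185,.082)]: print(proj("scene",p))
cv2.imwrite("pics/s2.png",cv2.resize(im[185:260,280:400],None,fx=6,fy=6,interpolation=cv2.INTER_CUBIC))
E
```

```text
rim top [0.5971768  0.17703738 0.082     ]
stacked hole top [0.59687795 0.17841425 0.063     ]
foot [0.59760585 0.17937902 0.        ]
foot [0.59640402 0.17798172 0.01      ]
scene rim ((0.5962568521499634, 0.173267662525177), 0.040693823248147964) [[0.63, 0.196], [0.564, 0.157], [0.619, 0.144], [0.578, 0.21], [0.636, 0.166], [0.587, 0.141], [0.611, 0.211], [0.556, 0.18]]
scene hole [0.59663991 0.17569373 0.063     ]
[ 23 162 206] [ 23 163 207] [ 18  92 185]
scene blob (195, 259, 30, 7) 103.0
scene blob (295, 256, 23, 20) 363.0
scene blob (321, 224, 36, 25) 684.5
scene blob (342, 195, 25, 18) 334.5
(np.float64(353.2715693553517), np.float64(199.67982920501225))
(np.float64(353.0129254338975), np.float64(204.42286429667635))
(np.float64(202.1585991607369), np.float64(255.66001370624315))
```

View pics/s2.png

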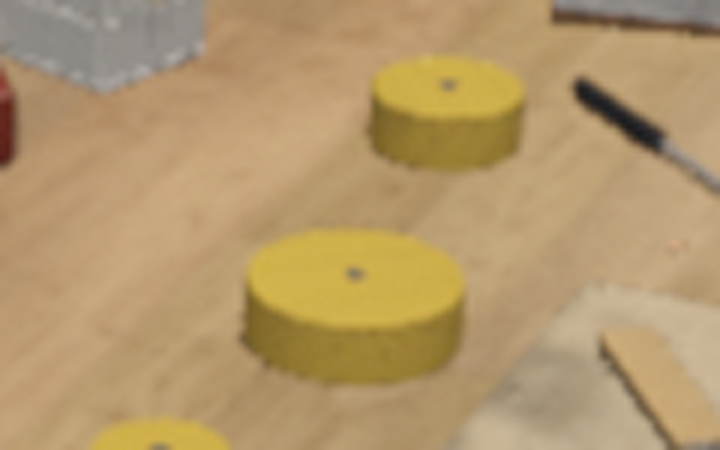

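Request:
{"method": "carry_out", "body": {"moves": [[-0.5,-0.15,0,-0.1,1],[-1,-0.3,0,-0.19,1],[-1,-0.3,0,-0.28,1],[-1,-0.3,0,-0.37,1],[-1,-0.3,0,-0.46,1],[-1,-0.3,0,-0.56,1],[-1,-0.3,0,-0.56,1]]}}

```text
clock: 0.8
eef_pos: [0.1448, -0.3737, 0.256]
tool_rot: [0.98, -0.197, -0.0, -0.0]
ft_force: [0.0, 1.2, -0.3]
grip_width: 0.0854
```

Request:
{"method": "carry_out", "body": {"moves": [[0.33,-0.32,0,0,1],[0.66,-0.64,0,0,1],[1,-0.96,0,0,1],[1,-0.96,0,0,1]]}}

```text
clock: 1.2
eef_pos: [0.2783, -0.3223, 0.256]
tool_rot: [0.981, -0.195, 0.001, -0.001]
ft_force: [-0.5, 0.0, 0.2]
grip_width: 0.0851
```

Request:
{"method": "carry_out", "body": {"moves": [[0.33,-0.32,0.15,0,1],[0.66,-0.64,0.3,0,1],[1,-0.96,0.5,0,1],[1,-0.96,0.5,0,1],[1,-0.96,0.5,0,1]]}}

```text
clock: 1.7
eef_pos: [0.4031, -0.2736, 0.2051]
tool_rot: [0.98, -0.197, -0.002, -0.0]
ft_force: [-0.5, 0.2, 0.4]
grip_width: 0.0854
```

```bash
cat >> h.py <<'E'
def need(t):
    o=bot.get_obs(); q=R.from_quat(o['tool_rot']); 
    print("clk",round(o['clock'],2),"tcp",np.round(o['eef_pos'],4),"x ax",np.round(q.as_matrix()[:,0],3),"zax",np.round(q.as_matrix()[:,2],3),"F",np.round(o['ft_force'],1),"g",round(o['grip_width'],4))
    print("need units",np.round(q.inv().apply(np.array(t)-o['eef_pos'])*10,3),"joints",np.round(o['joint_pos'],2))
E
python3 -c "
from h import *
need([.539,-.226,.1])"
```

```text
clk 1.7 tcp [ 0.4031 -0.2736  0.2051] x ax [ 0.922 -0.386 -0.003] zax [-0.003  0.001 -1.   ] F [-0.5  0.2  0.4] g 0.0854
need units [ 1.073 -0.963  1.048] joints [-0.6   0.25 -0.12  1.2  -0.    1.37]
```

Request:
{"method": "carry_out", "body": {"moves": [[0.33,-0.32,0.3,0,1],[0.66,-0.64,0.6,0,1],[1,-0.96,1,0,1],[1,-0.96,1,0,1],[1,-0.96,1,0,1]]}}

```text
clock: 2.2
eef_pos: [0.5321, -0.2241, 0.1042]
tool_rot: [0.98, -0.197, -0.002, -0.0]
ft_force: [-0.4, -0.1, 0.2]
grip_width: 0.0852
```

```bash
python3 - <<'E'
from h import *
need([.539,-.226,.038])
im=imaging.camera("scene")[:,:,::-1]
cv2.imwrite("pics/s3.png",cv2.resize(im[100:280,260:480],None,fx=3,fy=3,interpolation=cv2.INTER_CUBIC))
im=imaging.camera("top")[:,:,::-1]
cv2.imwrite("pics/t3.png",im)
E
```

```text
clk 2.2 tcp [ 0.5321 -0.2241  0.1042] x ax [ 0.922 -0.387 -0.004] zax [-0.004  0.001 -1.   ] F [-0.4 -0.1  0.2] g 0.0852
need units [ 0.074 -0.009  0.662] joints [-0.4   0.5  -0.03  1.05 -0.    1.57]
```

View pics/s3.png

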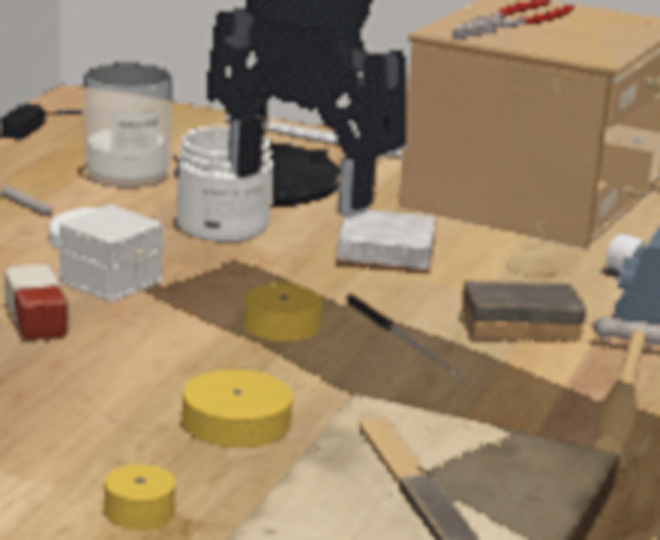

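```bash
python3 - <<'E'
from h import *
for p in[(.489,-.206),(.575,-.2424)]:
  for z in(.075,.085,.095): print(p,z,np.round(proj("scene",(*p,z)),1))
E
```

```text
(0.489, -0.206) 0.075 [376.2 181.1]
(0.489, -0.206) 0.085 [376.5 176. ]
(0.489, -0.206) 0.095 [376.9 170.8]
(0.575, -0.2424) 0.075 [340.5 167.1]
(0.575, -0.2424) 0.085 [340.7 162.2]
(0.575, -0.2424) 0.095 [340.9 157.3]
```

Request:
{"method": "carry_out", "body": {"moves": [[0.07,0,0.3,0,1],[0.07,-0.01,0.6,0,1],[0.07,-0.01,0.71,0,1],[0.07,-0.01,0.71,0,1],[0.07,-0.01,0.71,0,1],[0.07,-0.01,0.71,0,-0.4],[0.07,-0.01,0.71,0,-0.4],[0.07,-0.01,0.71,0,-0.4],[0.07,-0.01,0.71,0,-0.4],[0.07,-0.01,0.71,0,-0.4],[0.07,-0.01,0.71,0,-0.4],[0.07,-0.01,0.71,0,-0.4]]}}

```text
clock: 3.5
eef_pos: [0.5404, -0.2263, 0.0373]
tool_rot: [0.98, -0.197, 0.001, 0.0]
ft_force: [-2.6, 1.4, 7.0]
grip_width: 0.0469
```

```bash
python3 - <<'E'
from h import *
need([.539,-.226,.033])
im=imaging.camera("scene")[:,:,::-1]
cv2.imwrite("pics/s4.png",cv2.resize(im[130:260,280:440],None,fx=4,fy=4,interpolation=cv2.INTER_CUBIC))
E
```

```text
clk 3.5 tcp [ 0.5404 -0.2263  0.0373] x ax [ 0.923 -0.386  0.002] zax [ 0.002 -0.001 -1.   ] F [-2.6  1.4  7. ] g 0.0469
need units [-0.014  0.003  0.043] joints [-0.4   0.58 -0.08  0.9  -0.    1.57]
```

View pics/s4.png

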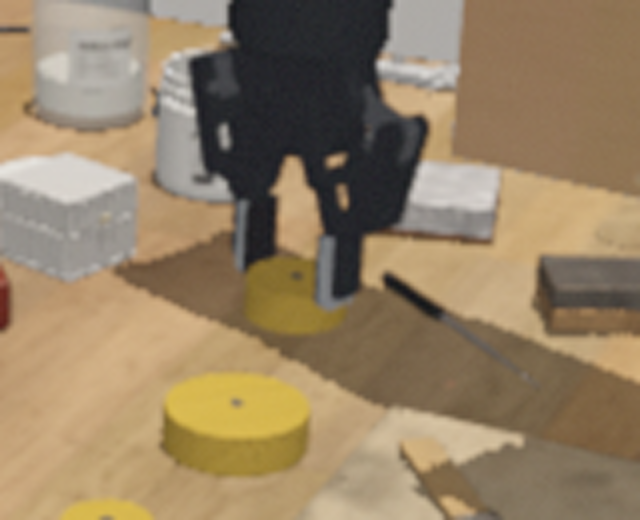

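Request:
{"method": "carry_out", "body": {"moves": [[0,0,0,0,-0.4],[0,0,0,0,-0.4],[0,0,0,0,-0.4],[0,0,0,0,-0.4]]}}

```text
clock: 3.95
eef_pos: [0.5404, -0.2263, 0.0372]
tool_rot: [0.98, -0.197, 0.001, 0.0]
ft_force: [-2.0, -0.1, 7.4]
grip_width: 0.0467
```

```bash
python3 - <<'E'
from h import *
need([.539,-.226,.033])
im=imaging.camera("top")[:,:,::-1]
cv2.imwrite("pics/t4.png",cv2.resize(im[170:280,380:520],None,fx=5,fy=5,interpolation=cv2.INTER_CUBIC))
E
```

```text
clk 3.95 tcp [ 0.5404 -0.2263  0.0372] x ax [ 0.922 -0.386  0.002] zax [ 0.002 -0.001 -1.   ] F [-2.  -0.1  7.4] g 0.0467
need units [-0.014  0.003  0.042] joints [-0.4   0.58 -0.08  0.9  -0.    1.57]
```

View pics/t4.png

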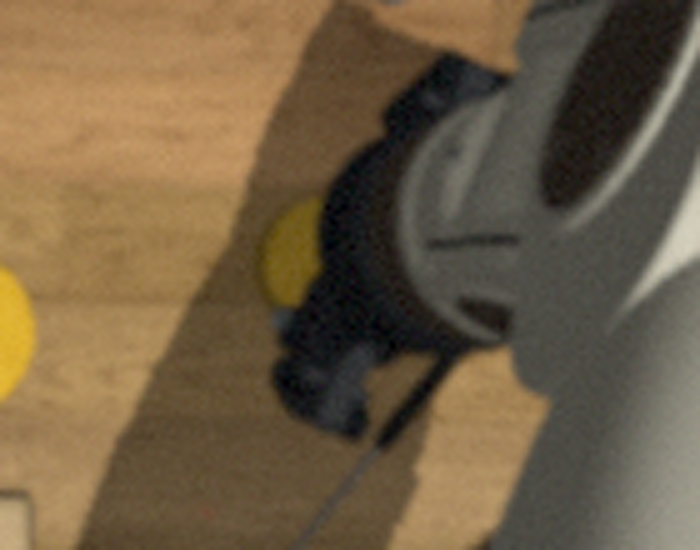

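```bash
python3 - <<'E'
from h import *
for p in[(.523,-.207),(.516,-.204),(.5638,-.2255)]:
  for z in(.005,.01,.015,.02): 
    u,v=proj("scene",(*p,z)); print(p,z,round((u-280+.5)*4),round((v-130+.5)*4))
u,v=proj("scene",(.539,-.226,.02));print("centre top",(u-279.5)*4,(v-129.5)*4)
E
```

```text
(0.523, -0.207) 0.005 310 330
(0.523, -0.207) 0.01 311 320
(0.523, -0.207) 0.015 311 311
(0.523, -0.207) 0.02 312 301
(0.516, -0.204) 0.005 322 335
(0.516, -0.204) 0.01 322 326
(0.516, -0.204) 0.015 323 316
(0.516, -0.204) 0.02 323 306
(0.5638, -0.2255) 0.005 246 300
(0.5638, -0.2255) 0.01 246 290
(0.5638, -0.2255) 0.015 247 281
(0.5638, -0.2255) 0.02 247 272
centre top 295.08627742140675 280.719316820049
```

Request:
{"method": "carry_out", "body": {"moves": [[0,0,0,0,1],[0,0,0,0,1],[0,0,0,0,1],[0,0,0,0,1],[0,0,0,0,1],[0,0,0,0,1]]}}

```text
clock: 4.6
eef_pos: [0.5396, -0.2259, 0.0352]
tool_rot: [0.98, -0.197, -0.0, -0.0]
ft_force: [-0.4, 0.1, 0.1]
grip_width: 0.0852
```

```bash
python3 - <<'E'
from h import *
need([.539,-.226,.029])
im=imaging.camera("scene")[:,:,::-1]
cv2.imwrite("pics/s5.png",cv2.resize(im[130:260,280:440],None,fx=4,fy=4,interpolation=cv2.INTER_CUBIC))
E
```

```text
clk 4.6 tcp [ 0.5396 -0.2259  0.0352] x ax [ 0.922 -0.386 -0.   ] zax [-0.  0. -1.] F [-0.4  0.1  0.1] g 0.0852
need units [-0.006  0.003  0.062] joints [-0.4   0.59 -0.08  0.9  -0.    1.57]
```

View pics/s5.png

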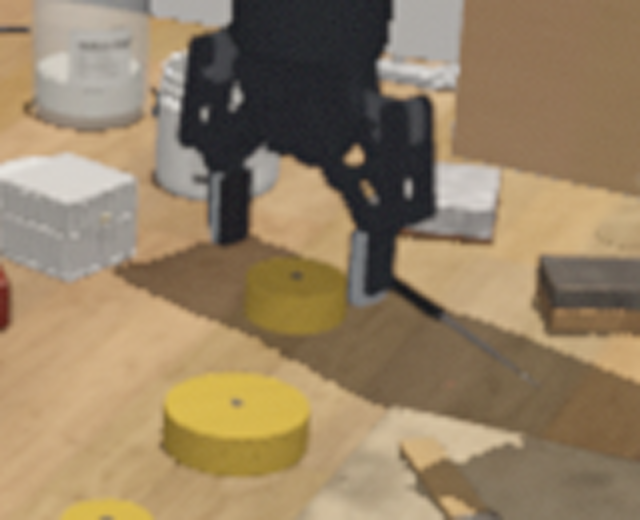

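Request:
{"method": "carry_out", "body": {"moves": [[0,0,0.07,0,1],[0,0,0.07,0,1],[0,0,0.07,0,1],[0,0,0.07,0,-0.4],[0,0,0.07,0,-0.4],[0,0,0.07,0,-0.4],[0,0,0.07,0,-0.4],[0,0,0.07,0,-0.4],[0,0,0.07,0,-0.4],[0,0,0.07,0,-0.4]]}}

```text
clock: 5.65
eef_pos: [0.5402, -0.2262, 0.029]
tool_rot: [0.98, -0.197, 0.001, 0.0]
ft_force: [-0.1, -0.6, 5.5]
grip_width: 0.0476
```

```bash
python3 - <<'E'
from h import *
need([.539,-.226,.028])
im=imaging.camera("scene")[:,:,::-1]
cv2.imwrite("pics/s6.png",cv2.resize(im[130:260,280:440],None,fx=4,fy=4,interpolation=cv2.INTER_CUBIC))
E
```

```text
clk 5.65 tcp [ 0.5402 -0.2262  0.029 ] x ax [ 0.922 -0.386  0.001] zax [ 0.001 -0.001 -1.   ] F [-0.1 -0.6  5.5] g 0.0476
need units [-0.012  0.003  0.01 ] joints [-0.4   0.59 -0.09  0.89  0.    1.57]
```

View pics/s6.png

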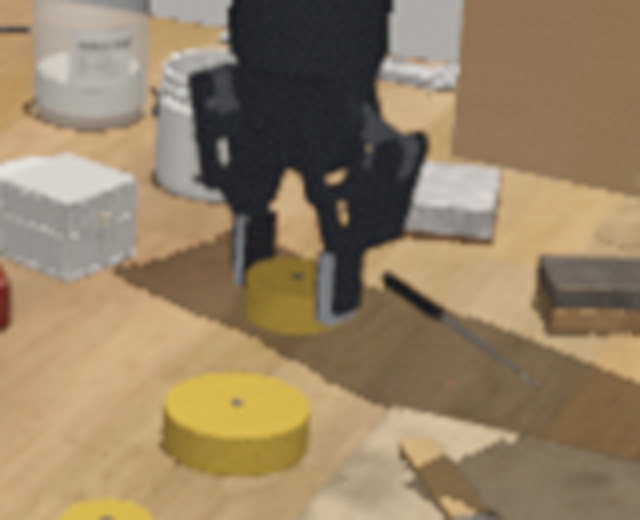

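Request:
{"method": "carry_out", "body": {"moves": [[0,0,-0.2,0,-0.4],[0,0,-0.5,0,-0.4],[0,0,-0.8,0,-0.4],[0,0,-1,0,-0.4],[0,0,-1,0,-0.4]]}}

```text
clock: 6.2
eef_pos: [0.5413, -0.2266, 0.1308]
tool_rot: [0.98, -0.197, 0.003, 0.001]
ft_force: [0.6, -0.0, -1.5]
grip_width: 0.0477
```

```bash
python3 - <<'E'
from h import *
need([.597,.177,.17])
im=imaging.camera("scene")[:,:,::-1]
cv2.imwrite("pics/s7.png",cv2.resize(im[60:220,270:430],None,fx=4,fy=4,interpolation=cv2.INTER_CUBIC))
E
```

```text
clk 6.2 tcp [ 0.5413 -0.2266  0.1308] x ax [ 0.922 -0.386  0.005] zax [ 0.005 -0.002 -1.   ] F [ 0.6 -0.  -1.5] g 0.0477
need units [-1.043 -3.938 -0.398] joints [-0.4   0.49  0.03  1.11  0.    1.57]
```

View pics/s7.png

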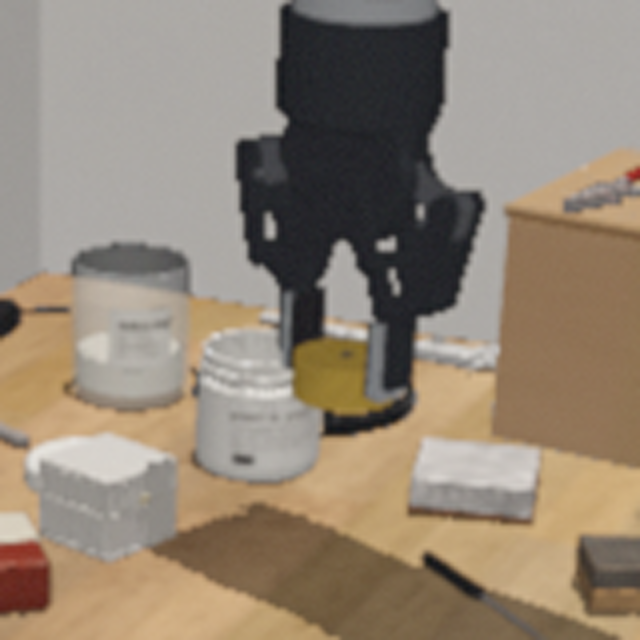

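The blank is held level, and the wrist force reads about 2 N, which matches its weight. Now I'll carry it to the feeder.

Request:
{"method": "carry_out", "body": {"moves": [[-0.1,-0.33,-0.3,0,-0.4],[-0.2,-0.66,-0.4,0,-0.4],[-0.26,-1,-0.4,0,-0.4],[-0.26,-1,-0.4,0,-0.4]]}}

```text
clock: 6.65
eef_pos: [0.5538, -0.1196, 0.1662]
tool_rot: [0.981, -0.194, -0.002, -0.001]
ft_force: [-1.3, -0.8, -2.1]
grip_width: 0.0473
```

Request:
{"method": "carry_out", "body": {"moves": [[-0.1,-0.33,0,0,-0.4],[-0.2,-0.66,0,0,-0.4],[-0.26,-1,0,0,-0.4],[-0.26,-1,0,0,-0.4]]}}

```text
clock: 7.05
eef_pos: [0.5683, -0.018, 0.1657]
tool_rot: [0.981, -0.194, -0.002, -0.0]
ft_force: [-0.2, -0.5, -2.0]
grip_width: 0.048
```

Request:
{"method": "carry_out", "body": {"moves": [[-0.1,-0.33,0,0,-0.4],[-0.2,-0.66,0,0,-0.4],[-0.26,-1,0,0,-0.4],[-0.26,-1,0,0,-0.4]]}}

```text
clock: 7.45
eef_pos: [0.5833, 0.0838, 0.1659]
tool_rot: [0.981, -0.195, -0.001, -0.0]
ft_force: [-0.0, -0.3, -2.2]
grip_width: 0.0479
```

Request:
{"method": "carry_out", "body": {"moves": [[-0.1,-0.33,0,0,-0.4],[-0.2,-0.66,0,0,-0.4],[-0.26,-0.94,0,0,-0.4],[-0.26,-0.94,0,0,-0.4],[-0.26,-0.94,0,0,-0.4],[-0.26,-0.94,0,0,-0.4]]}}

```text
clock: 8.05
eef_pos: [0.5953, 0.1759, 0.1671]
tool_rot: [0.98, -0.198, -0.001, 0.001]
ft_force: [-0.0, -0.0, -2.0]
grip_width: 0.0475
```

```bash
python3 - <<'E'
from h import *
need([.597,.177,.12])
im=imaging.camera("scene")[:,:,::-1]
cv2.imwrite("pics/s8.png",cv2.resize(im[120:330,110:320],None,fx=2.8,fy=2.8,interpolation=cv2.INTER_CUBIC))
E
```

```text
clk 8.05 tcp [0.5953 0.1759 0.1671] x ax [ 0.922 -0.388 -0.002] zax [-0.002 -0.001 -1.   ] F [-0. -0. -2.] g 0.0475
need units [ 0.012 -0.018  0.471] joints [ 0.29  0.53  0.2   1.24 -0.    2.26]
```

View pics/s8.png

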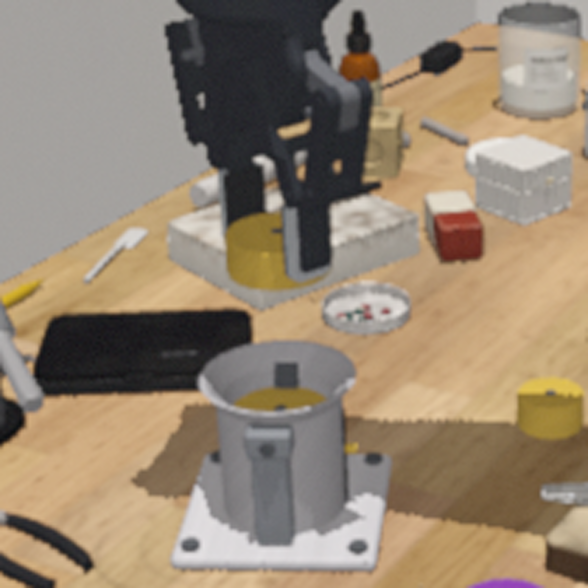

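Request:
{"method": "carry_out", "body": {"moves": [[0.01,-0.02,0.15,0,-0.4],[0.01,-0.02,0.3,0,-0.4],[0.01,-0.02,0.45,0,-0.4],[0.01,-0.02,0.54,0,-0.4],[0.01,-0.02,0.6,0,-0.4],[0.01,-0.02,0.6,0,-0.4],[0.01,-0.02,0.6,0,-0.4]]}}

```text
clock: 8.8
eef_pos: [0.5979, 0.1789, 0.1088]
tool_rot: [0.98, -0.197, 0.0, -0.0]
ft_force: [0.5, 0.3, -1.8]
grip_width: 0.0478
```

```bash
python3 - <<'E'
from h import *
need([.597,.177,.104])
im=imaging.camera("scene")[:,:,::-1]
cv2.imwrite("pics/s9.png",cv2.resize(im[180:320,140:280],None,fx=4,fy=4,interpolation=cv2.INTER_CUBIC))
E
```

```text
clk 8.8 tcp [0.5979 0.1789 0.1088] x ax [ 0.922 -0.386  0.001] zax [ 0.001  0.    -1.   ] F [ 0.5  0.3 -1.8] g 0.0478
need units [-0.001  0.021  0.048] joints [ 0.29  0.58  0.12  1.11 -0.    2.26]
```

View pics/s9.png

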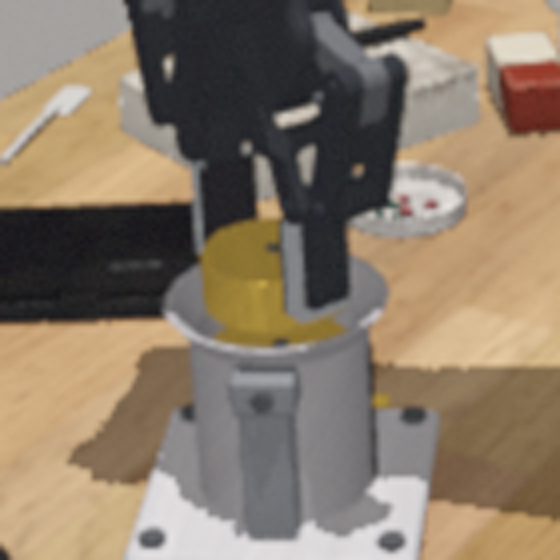

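Request:
{"method": "carry_out", "body": {"moves": [[0,0.02,0.04,0,-0.4],[0,0.02,0.04,0,-0.4],[0,0.02,0.04,0,-0.4]]}}

```text
clock: 9.15
eef_pos: [0.5967, 0.1772, 0.1044]
tool_rot: [0.98, -0.197, -0.0, 0.0]
ft_force: [-1.5, -0.6, -1.4]
grip_width: 0.0472
```

Request:
{"method": "carry_out", "body": {"moves": [[0,0,0,0,0.4],[0,0,0,0,0.4],[0,0,0,0,0.4],[0,0,0,0,0.4],[0,0,0,0,0.4]]}}

```text
clock: 9.65
eef_pos: [0.5969, 0.1773, 0.1045]
tool_rot: [0.98, -0.197, 0.0, -0.0]
ft_force: [-0.4, 0.4, -0.2]
grip_width: 0.0596
```

```bash
python3 - <<'E'
from h import *
need([.597,.177,.104])
im=imaging.camera("scene")[:,:,::-1]
cv2.imwrite("pics/s10.png",cv2.resize(im[180:320,140:280],None,fx=4,fy=4,interpolation=cv2.INTER_CUBIC))
E
```

```text
clk 9.65 tcp [0.5969 0.1773 0.1045] x ax [ 0.923 -0.386  0.   ] zax [ 0.  0. -1.] F [-0.4  0.4 -0.2] g 0.0596
need units [0.002 0.003 0.005] joints [0.29 0.58 0.11 1.1  0.   2.26]
```

View pics/s10.png

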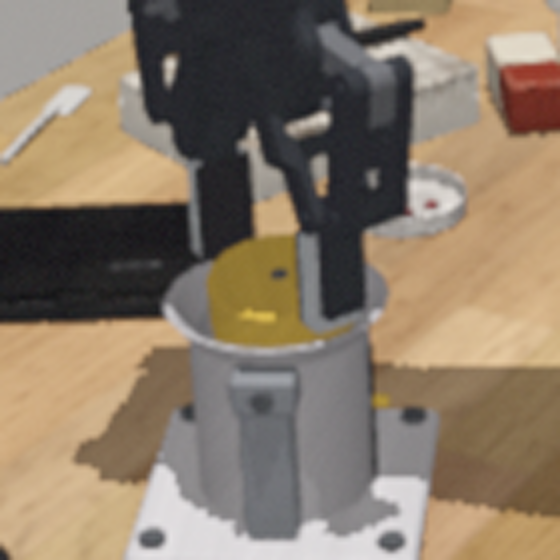

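Request:
{"method": "carry_out", "body": {"moves": [[0,0,-0.15,0,0.6],[0,0,-0.4,0,0.6],[0,0,-0.5,0,-1],[0,0,-0.5,0,-1],[0,0,-0.5,0,-1],[0,0,-0.5,0,-1],[0,0,-0.5,0,-1],[0,0,-0.5,0,-1],[0,0,-0.5,0,-1],[0,0,-0.5,0,-1]]}}

```text
clock: 10.7
eef_pos: [0.5967, 0.1772, 0.1541]
tool_rot: [0.98, -0.197, -0.0, 0.0]
ft_force: [0.9, 0.0, -0.5]
grip_width: -0.0002
```

```bash
python3 - <<'E'
from h import *
need([.597,.177,.117])
im=imaging.camera("scene")[:,:,::-1]
cv2.imwrite("pics/s11.png",cv2.resize(im[180:320,140:280],None,fx=4,fy=4,interpolation=cv2.INTER_CUBIC))
u,v=proj("scene",(.597,.177,.092)); print((u-139.5)*4,(v-179.5)*4)
E
```

```text
clk 10.7 tcp [0.5967 0.1772 0.1541] x ax [ 0.922 -0.386 -0.   ] zax [-0. -0. -1.] F [ 0.9  0.  -0.5] g -0.0002
need units [0.003 0.001 0.371] joints [0.29 0.54 0.18 1.21 0.   2.26]
274.44776235768404 272.27961681913496
```

View pics/s11.png

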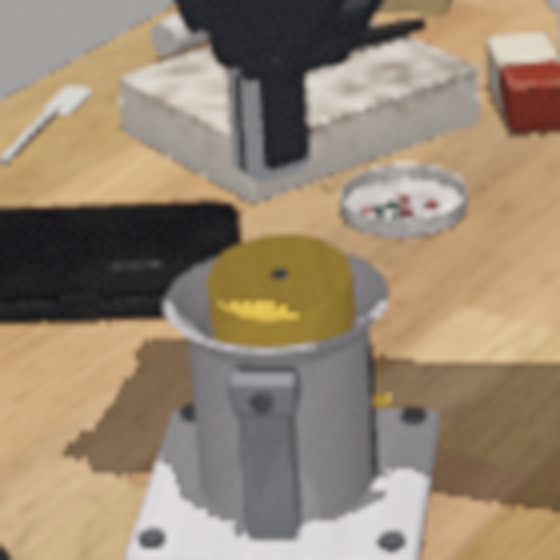

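The blank sits level in the mouth. Its hole is at crop (279,273), against a predicted (274,272). Next I'll press it down with the jaws closed.

Request:
{"method": "carry_out", "body": {"moves": [[0,0,0.15,0,-1],[0,0,0.28,0,-1],[0,0,0.34,0,-1],[0,0,0.38,0,-1],[0,0,0.4,0,-1],[0,0,0.4,0,-1]]}}

```text
clock: 11.35
eef_pos: [0.597, 0.1771, 0.1147]
tool_rot: [0.98, -0.197, 0.0, 0.0]
ft_force: [-0.7, -0.3, 1.8]
grip_width: 0.0001
```

Request:
{"method": "carry_out", "body": {"moves": [[0,0,0.03,0,-1],[0,0,0.06,0,-1],[0,0,0.08,0,-1],[0,0,0.1,0,-1],[0,0,0.1,0,-1],[0,0,0.1,0,-1]]}}

```text
clock: 11.95
eef_pos: [0.5979, 0.1776, 0.1049]
tool_rot: [0.98, -0.197, 0.001, -0.001]
ft_force: [3.0, 1.1, 3.2]
grip_width: 0.0002
```

```bash
python3 - <<'E'
from h import *
need([.597,.177,.085])
im=imaging.camera("scene")[:,:,::-1]
cv2.imwrite("pics/s12.png",cv2.resize(im[180:320,140:280],None,fx=4,fy=4,interpolation=cv2.INTER_CUBIC))
E
```

```text
clk 11.95 tcp [0.5979 0.1776 0.1049] x ax [ 0.922 -0.386  0.002] zax [ 0.002  0.001 -1.   ] F [3.  1.1 3.2] g 0.0002
need units [-0.006  0.009  0.199] joints [ 0.29  0.58  0.11  1.1  -0.    2.26]
```

View pics/s12.png

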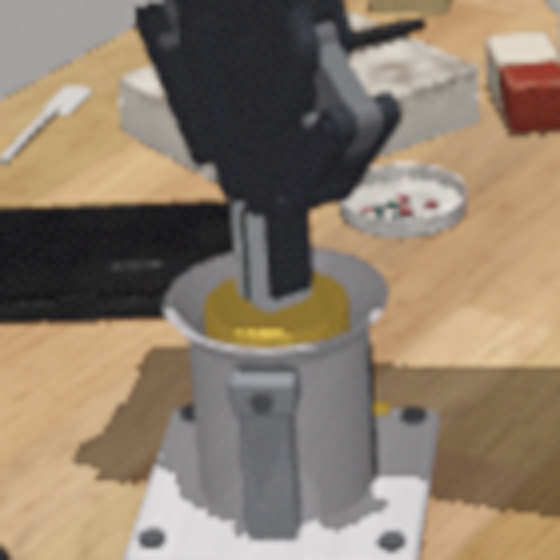

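Request:
{"method": "carry_out", "body": {"moves": [[0,0,0.04,0,-1],[0,0,0.08,0,-1],[0,0,0.12,0,-1],[0,0,0.15,0,-1],[0,0,0.15,0,-1]]}}

```text
clock: 12.5
eef_pos: [0.5972, 0.1775, 0.0892]
tool_rot: [0.98, -0.197, 0.0, -0.0]
ft_force: [3.0, 1.5, 3.5]
grip_width: 0.0002
```

```bash
python3 - <<'E'
from h import *
need([.597,.177,.083])
im=imaging.camera("scene")[:,:,::-1]
cv2.imwrite("pics/s13.png",cv2.resize(im[210:310,160:260],None,fx=5.5,fy=5.5,interpolation=cv2.INTER_CUBIC))
E
```

```text
clk 12.5 tcp [0.5972 0.1775 0.0892] x ax [ 0.922 -0.386  0.001] zax [ 0.001  0.    -1.   ] F [3.  1.5 3.5] g 0.0002
need units [-0.     0.005  0.062] joints [0.29 0.59 0.09 1.07 0.   2.26]
```

View pics/s13.png

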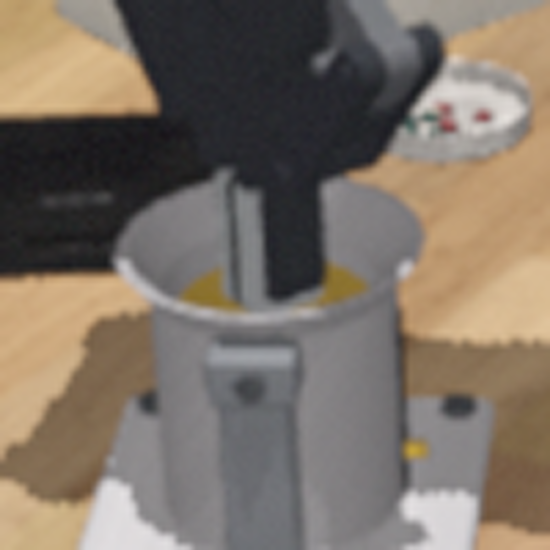

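Request:
{"method": "carry_out", "body": {"moves": [[0,0,0.02,0,-1],[0,0,0.04,0,-1],[0,0,0.05,0,-1],[0,0,0.05,0,-1],[0,0,0.05,0,-1]]}}

```text
clock: 13.05
eef_pos: [0.597, 0.1774, 0.0846]
tool_rot: [0.98, -0.197, 0.0, -0.0]
ft_force: [1.6, 0.1, 5.3]
grip_width: -0.0
```

```bash
python3 - <<'E'
from h import *
need([.597,.177,.083])
im=imaging.camera("scene")[:,:,::-1]
cv2.imwrite("pics/s14.png",cv2.resize(im[210:310,160:260],None,fx=5.5,fy=5.5,interpolation=cv2.INTER_CUBIC))
E
```

```text
clk 13.05 tcp [0.597  0.1774 0.0846] x ax [ 0.922 -0.386  0.   ] zax [ 0.001  0.    -1.   ] F [1.6 0.1 5.3] g -0.0
need units [0.001 0.004 0.016] joints [0.29 0.6  0.09 1.06 0.   2.26]
```

View pics/s14.png

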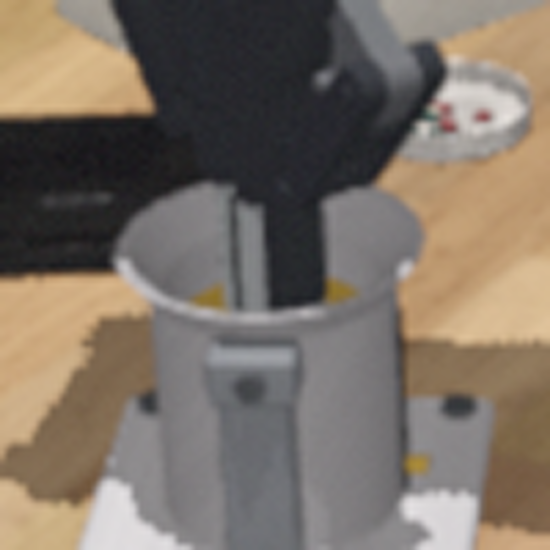

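Request:
{"method": "carry_out", "body": {"moves": [[0,0,0.015,0,-1],[0,0,0.015,0,-1],[0,0,0.015,0,-1],[0,0,0,0,-1],[0,0,-0.05,0,-1],[0,0,-0.08,0,-1],[0,0,-0.1,0,-1],[0,0,-0.1,0,-1]]}}

```text
clock: 13.9
eef_pos: [0.5958, 0.177, 0.0936]
tool_rot: [0.98, -0.197, -0.001, 0.001]
ft_force: [-0.4, 0.4, -0.5]
grip_width: 0.0001
```

```bash
python3 - <<'E'
from h import *
need([.597,.177,.083])
im=imaging.camera("scene")[:,:,::-1]
cv2.imwrite("pics/s15.png",cv2.resize(im[210:310,160:260],None,fx=5.5,fy=5.5,interpolation=cv2.INTER_CUBIC))
E
```

```text
clk 13.9 tcp [0.5958 0.177  0.0936] x ax [ 0.922 -0.386 -0.002] zax [-0.002 -0.001 -1.   ] F [-0.4  0.4 -0.5] g 0.0001
need units [ 0.012 -0.005  0.106] joints [0.29 0.59 0.1  1.08 0.   2.26]
```

View pics/s15.png

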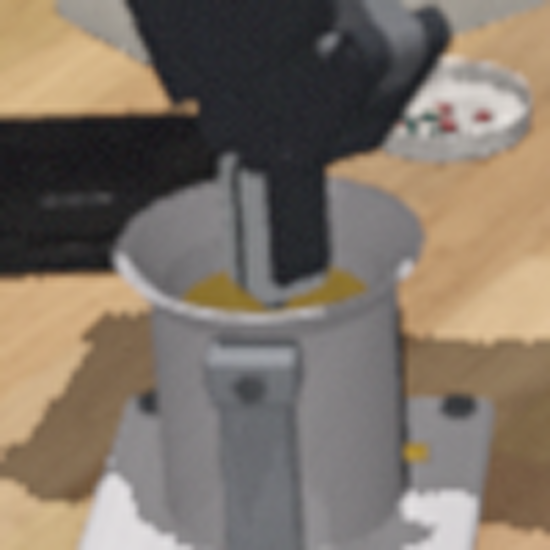

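The force dropped to zero and the blank stayed down. I'll retreat and check.

Request:
{"method": "carry_out", "body": {"moves": [[0,0,-0.3,0,-1],[0,0,-0.7,0,-1],[0,0,-1,0,-1],[0,0,-1,0,-1]]}}

```text
clock: 14.35
eef_pos: [0.5992, 0.178, 0.1995]
tool_rot: [0.98, -0.197, 0.004, -0.002]
ft_force: [0.6, 1.1, 1.0]
grip_width: -0.0001
```

Request:
{"method": "carry_out", "body": {"moves": [[-0.4,0.4,-0.1,0,-1],[-0.7,0.8,-0.2,0,-1],[-1,1,-0.2,0,-1],[-1,1,-0.2,0,-1],[-1,1,-0.2,0,-1]]}}

```text
clock: 14.85
eef_pos: [0.4647, 0.1233, 0.2138]
tool_rot: [0.98, -0.197, -0.0, 0.0]
ft_force: [0.5, -0.2, 0.2]
grip_width: 0.0001
```

Request:
{"method": "carry_out", "body": {"moves": [[-0.3,0.4,0,0,-1],[-0.6,0.8,0,0,-1],[-0.6,1,0,0,-1],[-0.6,1,0,0,-1],[-0.6,1,0,0,-1],[-0.6,1,0,0,-1]]}}

```text
clock: 15.45
eef_pos: [0.3738, 0.0553, 0.2145]
tool_rot: [0.98, -0.197, 0.001, -0.0]
ft_force: [0.4, 0.7, -0.8]
grip_width: 0.0001
```

```bash
python3 - <<'E'
from h import *
need([.597,.177,.083])
a=imaging.camera("scene")[:,:,::-1];b=imaging.camera("top")[:,:,::-1]
cv2.imwrite("pics/top16.png",b)
A=cv2.resize(a[230:330,160:260],(400,400),interpolation=cv2.INTER_CUBIC);B=cv2.resize(b[140:230,175:265],(400,400),interpolation=cv2.INTER_CUBIC)
cv2.imwrite("pics/c16.png",np.hstack([A,B]))
E
```

```text
clk 15.45 tcp [0.3738 0.0553 0.2145] x ax [ 0.923 -0.386  0.001] zax [ 0.001  0.001 -1.   ] F [ 0.4  0.7 -0.8] g 0.0001
need units [ 1.588 -1.983  1.319] joints [ 0.15  0.02 -0.36  1.18  0.    2.11]
```

View pics/c16.png

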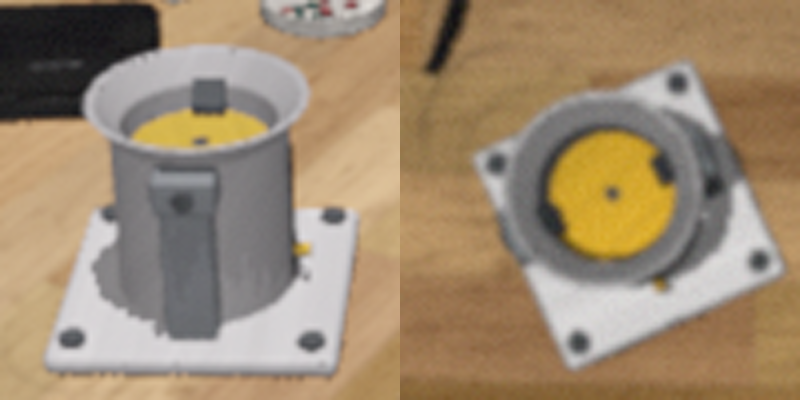

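View pics/top16.png

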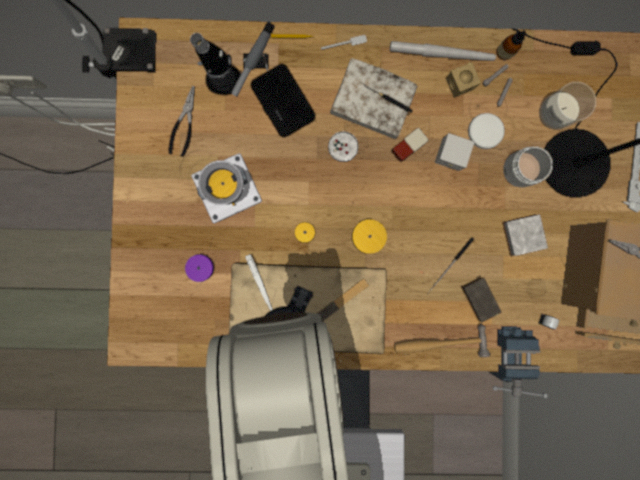

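The pictures show both catches over a level, centred blank. The yellow indicator at the tube's side has dropped. The small (305,232) and large (370,237) blanks are where they were.

```bash
python3 -c "
from h import *
print(order.job_done())"
```

```text
the job is handed in; nothing more can be done
None
```

The 50 mm blank is loaded in the feeder, and the job was handed in at about 15.5 s of the 35 s allowed. No verdict was reported.

- **Grasp:** My first grasp was too shallow. The fingertips caught only the top edge of the blank, so I opened, went about 7 mm lower and gripped again.
- **Loading:** I set the blank level in the mouth, then pressed it with the shut jaws to about 22–24 mm below the rim. When I lifted off, the force fell to about zero and the blank stayed down.
- **Last checks:** The final pictures show both catches over a level, centred blank. The brass indicator at the tube's side is lower than at the start, so the follower is down. The small, large and purple discs are where they started, and the arm is clear of everything.
- **What disagreed:** The pressing force read only about 3–5 N at the steps I checked, below the 10–20 N I expected. The gripper showed 47–48 mm on the 50 mm blank. I could not read the catch and follower values directly, so their state is judged from the pictures.

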